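# Gauge the finger gap of an eyewash cabinet door

## Robot

A 6-joint arm with a two-finger parallel gripper is mounted at the origin on the work surface. World frame = base frame: x ahead of the robot, y to its left, z up, the work surface at z = 0. Lengths are in m, angles in rad, forces in N, time in s.
With the tool pointing down it reaches from about 0.375 to 0.9 m from the base axis. Payload 3.1 kg.
Tool frame: the origin (TCP) lies between the finger pads; the fingertips stand 19 mm ahead of it and the grasp point (between the pads) is the TCP; z points along the fingers, y is the direction in which the jaws open and shut (so a half turn about z gives the same grasp; the last joint's range is limited). The gripper opens to 87 mm and grips with 3 to 60 N. Pads are 19 mm wide; open, the fingers measure 117 mm over their backs; the gripper's body (75 mm by 190 mm) begins 51 mm behind the grasp point.
Start: joints at [0.935, 0.527, 1.433, -0, 1.181, -0.178], TCP at [0.276, 0.561, 0.242] pointing down, gripper open.
Joint ranges: [-3.08, 3.08], [-0.75, 2.2], [0.22, 2.44], [-1.43, 4.57], [0, 2.65], [-2.85, 2.85]. Speed limits (rad/s): [2.79, 2.79, 3.14, 3.14, 3.14, 3.14].

## Interface

Orientations are given as a unit quaternion [x, y, z, w].
In Python, from rig import robot gives the robot as it stands.
- The arm moves only by the tool apply_moves, never from a script. Its argument "series" is a list of rows, each a list of 7 numbers: the shift along the tool's x, y, z in cm, then the turn, a rotation vector about the tool's x, y, z in degrees, then the opening, from 0 (shut) to 1 (fully open). In form: [[dx, dy, dz, rx, ry, rz, grip], ...]. A call has 1 to 5 rows; each row is the pose to reach, as a shift and turn from the pose commanded when the call began, along the tool's axes at that moment; what a row does not reach only later rows make up. A row lasts 1/12 s, in which the tool goes at most 41.7 mm and 7.16 degrees, less where a joint would pass 70% of its speed; a pose out of reach is approached as far as the arm can. A call with a gripper value outside its range is refused whole. The fingers move at their own pace and stop on an object; "newtons" is the grip in N (left out, the last holds). Time passes only in rows, so rows that repeat a pose let the fingers close. It gives the time, the measured TCP pose, the force and the opening at its end, in the units of the state.
- robot.get_obs(): the state, without advancing time (a new reading comes with each control period).
- robot.camera(name): name is "scene" or "top"; returns the picture (480x640x3 uint8, red, green, blue); there is no depth.
- robot.camera_params(name): a dict with "mtx" (3x3 intrinsics, pixels), "D" ([k1, k2, p1, p2, k3] as OpenCV has them; the pictures are not rectified), "origin" and "rotation" of the camera in the world. Camera axes: x right, y down, z forward; pixel columns grow to the right and rows downward; lengths in m; the calibration is good to about 2 mm. A picture is of the moment at which its call begins. camera_params takes no time and is no camera call.
- robot.hand_in(): hands the job in, once; it reports no verdict.
The state is a dict: "time": time; "q": joint angles; "joint_velocities": joint speeds; "joint_torque": joint torques, N m; "position": TCP position; "tool_rot": TCP orientation; "ft_force": force on the tool from outside, world axes, zero at the start; "moment": the same for the moment, N m; "grip_width": finger opening in m.
Only numpy, scipy, OpenCV 4.12 (cv2) and the standard library are available. Lean on these libraries where they do the work, as an engineer would, in place of code of your own. Each camera call takes 0.05 s, during which the arm holds its last target. There are 200 camera calls.

## Task

Two green eyewash cabinets lie on their backs on the bench; the door of each must leave a finger gap along one side so that it can be pulled open in an emergency. Take the gap gauge from its stand by its grip, and slide its blade down into the one door gap that is wide enough for it, keeping hold until the blade is nearly all the way in (in the other cabinet's tight gap it jams). Leave the gauge standing upright there, let go, with its shoulder resting on the door and rim.

Things in the scene. Friction and masses are not known exactly. Their poses are not given: they have to be found in the camera images.
- gauge: Hand gauge, 180 g, upright in the stand. Steel blade down: 40 wide (x), 10 thick (y), 45 mm long, last 12 mm only 5 thick, 36 wide. Above it an aluminium shoulder plate 50 x 52 x 10 (x, y, z), then a black grip block 30 x 22 x 60 to hold from above. Origin: centre of the shoulder's underside; z up: grip at z = 10 to 70, blade tip at -45 mm. A half turn about z is the same.
- stand: Wooden block fixed to the bench, 90 x 80 x 60 mm (x, y, z), with a slot 56 x 22 mm in its top, 50 mm deep, in which the gauge hangs loosely by its shoulder; it lifts straight up and out. Origin: centre of its underside, on the bench; z up.
- wide_gap (a point): Mouth centre of the wide door gap, level with the cabinet's top, 80 mm above the bench: slot 24 mm wide (y), 212 long (x), hollow to 72 mm down, between door edge (-y side) and 14 mm rim (+y side), flush with each other. Green cabinet fixed to the bench, 240 (x) x 160 (y) x 80 mm, white cross on its door, outer edge 26 mm from here on +y, low hinges along the -y side. z up.
- tight_gap (a point): Mouth centre of the tight door gap of the other cabinet, alike in all but this: the slot is only 6 mm wide (y), so the 10 mm blade jams in it. Axes and height as for the wide gap; the outer edge is 17 mm away on +y. Either cabinet may be the left or the right one.
There are look-alikes about, which are no part of the job. What is shaped like the gauge but orange is not meant.

How it is judged:
On the way:
1. the blade, still held, is at least 30 of its 45 mm down in the wide gap (x of gauge in the frame of wide_gap between -0.09 and 0.09 m and y of gauge in the frame of wide_gap between -0.013 and 0.013 m and z of gauge in the frame of wide_gap below 0.015 m and contact force between the fingers and gauge above 0.5 N), for 0.1 s.
At the end, for the whole second after the job is handed in: The gauge stands at rest in the wide gap of its cabinet, its shoulder's underside within 5 mm of the cabinet's top, within 13 mm across and 90 mm along the gap of its centre, upright within 7 degrees (x of gauge in the frame of wide_gap between -0.09 and 0.09 m and y of gauge in the frame of wide_gap between -0.013 and 0.013 m and z of gauge in the frame of wide_gap between -0.005 and 0.005 m and angle between gauge's own z axis and vertical below 0.12 rad and linear speed of gauge below 0.02 m/s); the robot touches nothing.
It also fails if it takes over 32 s, if anything falls off the work surface, if the arm or the gripper's body presses on something with over 40 N, if the wrist force passes 120 N, or if a joint passes its speed limit or range.

## Working session

There is one attempt and no reset: what is moved stays moved. The work goes in short steps, Python scripts to look and compute and a tool call to move; the robot and the scene stay as the last step left them, time stands still between calls to the robot, and variables do not carry over. Pictures are saved under pics/ and viewed, about 8 in all and at most 12, crops included, and the job is handed in when it is done.

Besides the shell and the picture viewer there is one more tool, called after "Call:" by a JSON object that holds its "op" and its "data", one argument or row to a line. apply_moves: Moves the arm, as the interface text tells. Its arguments: {"type":"object","properties":{"series":{"type":"array"},"newtons":{"type":"number"}},"required":["series"]}

```bash
mkdir -p pics
cat > h.py <<'E'
import numpy as np, cv2
from rig import robot
def ray(p,uv):
    q=cv2.undistortPoints(np.array([[uv]],float),np.array(p["mtx"]),np.array(p["D"]))[0,0]
    R=np.array(p["rotation"])
    if R.shape!=(3,3):
        from scipy.spatial.transform import Rotation; R=Rotation.from_quat(R).as_matrix()
    return np.array(p["origin"],float),R@np.array([q[0],q[1],1.])
def onz(p,uv,z):
    o,d=ray(p,uv); return o+d*(z-o[2])/d[2]
def snap(name,f):
    im=cv2.cvtColor(robot.camera(name),cv2.COLOR_RGB2BGR); cv2.imwrite("pics/"+f,im); return im
E
python3 - <<'E'
from h import *
for n in("scene","top"):
    snap(n,n+"0.png"); print(robot.camera_params(n))
print(robot.get_obs())
E
```

```text
{'mtx': array([[473.40190502,   0.        , 321.01217186],
       [  0.        , 473.40190502, 240.92282947],
       [  0.        ,   0.        ,   1.        ]]), 'D': array([-0.04845506,  0.        ,  0.        ,  0.        ,  0.        ]), 'origin': array([1.05060849, 0.37222161, 0.45870416]), 'rotation': array([ 0.41779299,  0.7685269 , -0.4206279 , -0.24059841])}
{'mtx': array([[546.38308165,   0.        , 323.4693264 ],
       [  0.        , 546.38308165, 238.09223485],
       [  0.        ,   0.        ,   1.        ]]), 'D': array([-0.11109469,  0.        ,  0.        ,  0.        ,  0.        ]), 'origin': array([0.3539498 , 0.0447229 , 0.96861425]), 'rotation': array([ 0.72020603, -0.68497658,  0.07533291, -0.08022037])}
{'time': 0.1, 'q': array([ 9.35442198e-01,  5.28318389e-01,  1.43376333e+00, -6.75268738e-06,
        1.18144868e+00, -1.78482918e-01]), 'joint_velocities': array([ 0.00132574, -0.00312001, -0.00381624,  0.00103949,  0.00015825,
        0.00018093]), 'joint_torque': array([ 3.22654132e-04, -4.40979373e+01, -1.77154112e+01,  6.35299576e-02,
        5.33458369e-02, -3.31022829e-05]), 'position': array([0.27530005, 0.56040037, 0.24070661]), 'tool_rot': array([ 2.26452689e-01,  9.74021684e-01, -8.90995807e-04, -3.80594667e-04]), 'ft_force': array([ 0.15459374,  0.59154264, -0.59806065]), 'moment': array([-0.01503379,  0.00775733,  0.04738363]), 'grip_width': 0.08704348875841207}
```

View pics/top0.png

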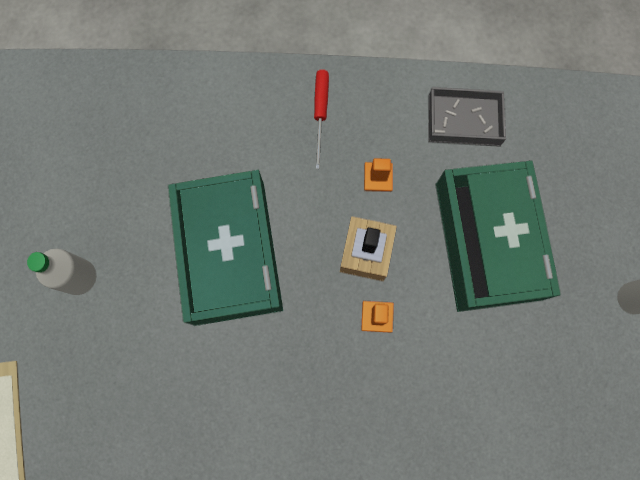

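View pics/scene0.png

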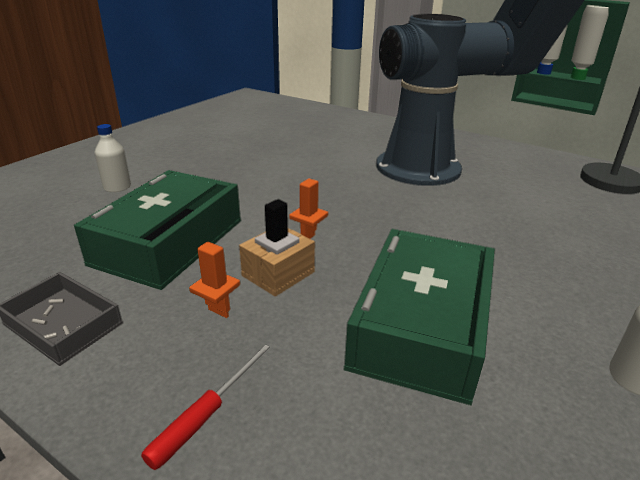

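Top view: black-gripped gauge in the wooden stand at (369,245). Orange look-alikes at (380,172) and (378,314) are not meant. The right cabinet has the wide dark gap at about (471,238). The left cabinet's gap at about (181,255) is tight. Next I'll do the close crop check and measure.

Run:
```python
from h import *
t=cv2.imread("pics/top0.png"); s=cv2.imread("pics/scene0.png")
a=cv2.resize(t[205:290,330:410],None,fx=6,fy=6,interpolation=cv2.INTER_CUBIC)[:500]
b=cv2.resize(s[190:300,230:325],None,fx=4,fy=4,interpolation=cv2.INTER_CUBIC)[:500,:310]
c=np.zeros((500,800,3),np.uint8); c[:a.shape[0],:480]=a; c[:b.shape[0],485:485+b.shape[1]]=b
cv2.imwrite("pics/crop1.png",c)
p=robot.camera_params("top")
hsv=cv2.cvtColor(t,cv2.COLOR_BGR2HSV)
def blobs(m,name,zs,x0,x1,y0,y1):
    mm=np.zeros_like(m); mm[y0:y1,x0:x1]=m[y0:y1,x0:x1]
    cs,_=cv2.findContours(mm,cv2.RETR_EXTERNAL,cv2.CHAIN_APPROX_NONE)
    c=max(cs,key=cv2.contourArea); 
    for z in zs:
        w=np.array([onz(p,q[0].astype(float),z)[:2] for q in c],np.float32)
        print(name,z,cv2.contourArea(c),cv2.minAreaRect(w),cv2.boundingRect(c))
        print(np.round(cv2.boxPoints(cv2.minAreaRect(w)),4).tolist())
V=hsv[...,2];S=hsv[...,1]
dark=(V<45).astype(np.uint8)
blobs(dark,"gap",[.08],445,500,165,310)
blobs(dark,"grip",[.13],350,395,220,265)
blobs(((S<60)&(V>110)).astype(np.uint8)|dark,"shoulder",[.07],345,400,215,280)
blobs(((S>60)&(V>60)&(hsv[...,0]<28)).astype(np.uint8),"stand",[.06],335,402,205,285)
for uv in [(440,173),(534,163),(457,310),(559,293),(511,230)]: print(uv,onz(p,uv,.08).round(4))
```

```text
gap 0.08 1393.5 ((0.5710099935531616, -0.1908942461013794), (0.21091249585151672, 0.023059174418449402), 10.01561164855957) (454, 176, 35, 122)
[[0.4652000069618225, -0.19789999723434448], [0.4691999852657318, -0.22059999406337738], [0.6769000291824341, -0.18389999866485596], [0.6729000210762024, -0.16120000183582306]]
grip 0.13 94.5 ((0.5417080521583557, -0.018584173172712326), (0.020601188763976097, 0.03768601268529892), 80.93396759033203) (362, 228, 15, 25)
[[0.5214999914169312, -0.025800000876188278], [0.5587000250816345, -0.031700000166893005], [0.5619000196456909, -0.01140000019222498], [0.5246999859809875, -0.005400000140070915]]
shoulder 0.07 722.5 ((0.544861912727356, -0.026767149567604065), (0.11020093411207199, 0.09215068817138672), 2.3768362998962402) (345, 215, 55, 65)
[[0.4878999888896942, 0.017000000923871994], [0.4916999936103821, -0.07509999722242355], [0.6018000245094299, -0.07050000131130219], [0.5979999899864197, 0.02160000056028366]]
stand 0.06 2567.5 ((0.5438633561134338, -0.020136520266532898), (0.07993771135807037, 0.0987873449921608), 80.46341705322266) (340, 217, 57, 64)
[[0.4884999990463257, -0.05139999836683273], [0.5860000252723694, -0.06769999861717224], [0.5992000102996826, 0.011099999770522118], [0.501800000667572, 0.027499999850988388]]
(440, 173) [ 0.6777 -0.1389  0.08  ]
(534, 163) [ 0.7061 -0.306   0.08  ]
(457, 310) [ 0.4436 -0.1678  0.08  ]
(559, 293) [ 0.4788 -0.3407  0.08  ]
(511, 230) [ 0.5828 -0.2607  0.08  ]
```

View pics/crop1.png

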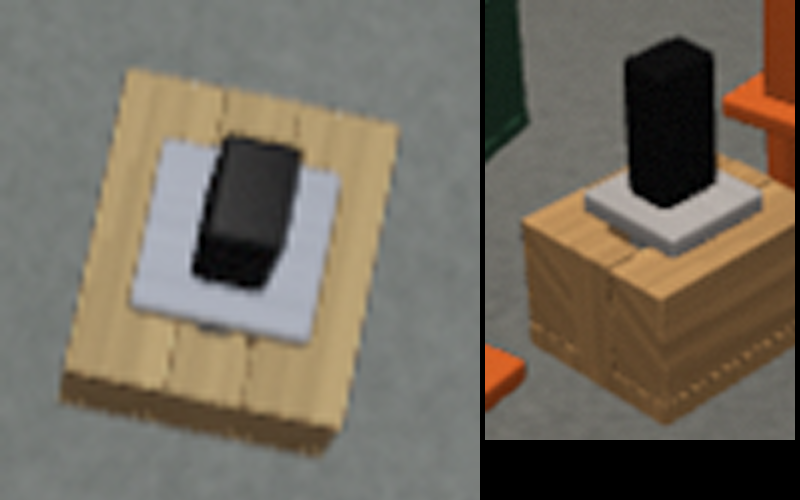

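The crop confirms it: a black grip on a grey shoulder plate in the wooden stand. Now I'll refine the gauge pose from the shoulder and grip-top corners.

```bash
cat >> h.py <<'E'
from scipy.spatial.transform import Rotation as Rot
def need(xyz,yaw_y):
    """shift (cm) and rotvec (deg) in tool axes to get TCP to xyz, pointing down, tool y at yaw_y deg"""
    o=robot.get_obs(); R=Rot.from_quat(o["tool_rot"])
    y=np.array([np.cos(np.radians(yaw_y)),np.sin(np.radians(yaw_y)),0]); z=np.array([0,0,-1.])
    T=Rot.from_matrix(np.c_[np.cross(y,z),y,z])
    print("t",o["time"],"pos",o["position"].round(4),"F",o["ft_force"].round(2),"w",round(o["grip_width"],4))
    print("shift cm",(R.inv().apply(np.array(xyz)-o["position"])*100).round(2),"turn",np.degrees((R.inv()*T).as_rotvec()).round(2))
E
python3 - <<'E'
from h import *
p=robot.camera_params("top")
def f(pts,z):
    w=np.array([onz(p,((x+.5)/6-.5+330,(y+.5)/6-.5+205),z)[:2] for x,y in pts])
    print(w.round(4).tolist(),"c",w.mean(0).round(4),"d",[np.round(np.linalg.norm(w[i]-w[i-1]),4) for i in range(4)],
     "ang",[round(float(np.degrees(np.arctan2(*(w[i]-w[i-1])[::-1]))),1) for i in range(4)])
f([(168,138),(341,175),(310,343),(132,303)],.07)
f([(228,136),(301,150),(283,243),(208,232)],.13)
f([(127,70),(399,125),(337,430),(62,374)],.06)
need((.544,-.019,.24),80)
E
```

```text
[[0.5762, -0.0007], [0.5679, -0.0498], [0.5194, -0.0424], [0.5283, 0.0076]] c [ 0.548  -0.0213] d [np.float64(0.0486), np.float64(0.0498), np.float64(0.049), np.float64(0.0508)] ang [-9.8, -99.6, 171.3, 79.9]
[[0.5627, -0.0134], [0.5599, -0.0328], [0.5346, -0.0288], [0.5366, -0.009]] c [ 0.5484 -0.021 ] d [np.float64(0.0265), np.float64(0.0196), np.float64(0.0256), np.float64(0.0198)] ang [-9.5, -98.3, 171.0, 84.3]
[[0.5981, 0.0113], [0.5858, -0.0671], [0.4969, -0.0516], [0.509, 0.026]] c [ 0.5475 -0.0204] d [np.float64(0.0903), np.float64(0.0794), np.float64(0.0903), np.float64(0.0786)] ang [-9.4, -98.9, 170.1, 81.1]
t 0.1 pos [0.2753 0.5604 0.2407] F [ 0.15  0.59 -0.6 ] w 0.087
shift cm [-49.67 -40.14   0.13] turn [ -0.11  -0.03 -16.18]
```

Call:
{"op": "apply_moves", "data": {
  "series": [
    [-3.1,-2.5,0,0,0,0,1],
    [-6.2,-5,0,0,0,0,1],
    [-9.3,-7.5,0,0,0,0,1],
    [-12.4,-10,0,0,0,0,1],
    [-15.5,-12.5,0,0,0,0,1]
  ],
  "newtons": 25
}}

```text
time: 0.52
position: [0.3596, 0.3786, 0.2412]
tool_rot: [0.226, 0.974, -0.0, -0.0]
ft_force: [1.0, 0.6, 0.0]
grip_width: 0.087
```

Call:
{"op": "apply_moves", "data": {
  "series": [
    [-3.1,-2.5,0,0,0,0,1],
    [-6.2,-5,0,0,0,0,1],
    [-9.3,-7.5,0,0,0,0,1],
    [-12.4,-10,0,0,0,0,1],
    [-15.5,-12.5,0,0,0,0,1]
  ]
}}

```text
time: 0.93
position: [0.4438, 0.1979, 0.2414]
tool_rot: [0.226, 0.974, -0.0, -0.0]
ft_force: [0.8, -0.4, -0.6]
grip_width: 0.0874
```

Call:
{"op": "apply_moves", "data": {
  "series": [
    [-3.1,-2.5,0,0,0,-4,1],
    [-6.2,-5,0,0,0,-8,1],
    [-9.3,-7.5,0,0,0,-12,1],
    [-12.4,-10,0,0,0,-16.5,1],
    [-15.5,-12.5,0,0,0,-16.5,1]
  ]
}}

```text
time: 1.35
position: [0.5278, 0.0173, 0.2413]
tool_rot: [0.083, 0.997, 0.0, -0.0]
ft_force: [0.8, 1.0, 0.5]
grip_width: 0.087
```

```bash
python3 -c "
from h import *
need((.548,-.021,.2),80.5);print(robot.get_obs()['q'])"
```

```text
t 1.35 pos [0.5278 0.0173 0.2413] F [0.76 1.04 0.49] w 0.087
shift cm [-2.63 -3.44  4.13] turn [ 0.01 -0.04 -0.04]
[-1.79055914e-01  3.98087879e-01  1.67460552e+00  1.45942727e-04
  1.06963780e+00 -1.58341759e+00]
```

Call:
{"op": "apply_moves", "data": {
  "series": [
    [-1.3,-1.7,1,0,0,0,1],
    [-2.6,-3.4,3,0,0,0,1],
    [-2.6,-3.4,4.1,0,0,0,1],
    [-2.6,-3.4,4.1,0,0,0,1],
    [-2.6,-3.4,4.1,0,0,0,1]
  ]
}}

```text
time: 1.77
position: [0.5466, -0.0186, 0.1997]
tool_rot: [0.085, 0.996, 0.0, -0.002]
ft_force: [0.9, 0.5, 0.0]
grip_width: 0.0871
```

```bash
python3 -c "
from h import *
need((.548,-.021,.106),80.5);snap('scene','s1.png')"
```

```text
t 1.7667 pos [ 0.5466 -0.0186  0.1997] F [0.87 0.52 0.  ] w 0.0871
shift cm [-0.21 -0.22  9.37] turn [ 0.02 -0.17 -0.21]
```

View pics/s1.png

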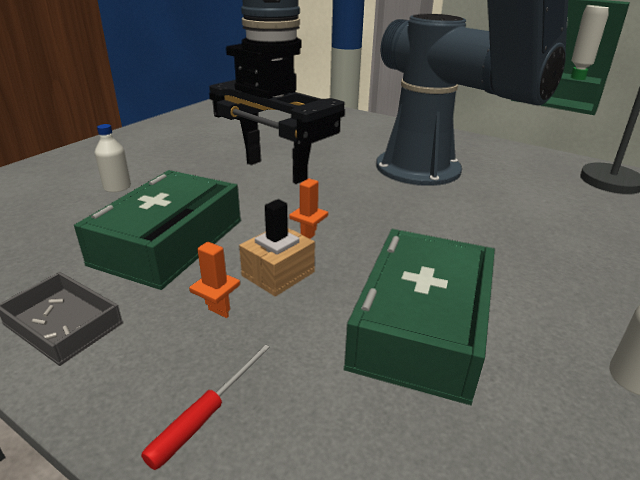

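Gripper hangs above the gauge: fingertips at (253,160) and (302,180), grip at (276,220). Descending.

Call:
{"op": "apply_moves", "data": {
  "series": [
    [-0.2,-0.2,2.5,0,0,0,1],
    [-0.2,-0.2,5,0,0,0,1],
    [-0.2,-0.2,7.5,0,0,0,1],
    [-0.2,-0.2,9.4,0,0,0,1],
    [-0.2,-0.2,9.4,0,0,0,1]
  ]
}}

```text
time: 2.23
position: [0.5469, -0.0195, 0.1043]
tool_rot: [0.084, 0.996, 0.0, -0.003]
ft_force: [-0.3, 0.0, 0.3]
grip_width: 0.087
```

Call:
{"op": "apply_moves", "data": {
  "series": [
    [0,0,0,0,0,0,0.6],
    [0,0,0,0,0,0,0.4],
    [0,0,0,0,0,0,0.3],
    [0,0,0,0,0,0,0.2],
    [0,0,0,0,0,0,0.1]
  ]
}}

```text
time: 2.65
position: [0.5498, -0.021, 0.1078]
tool_rot: [0.084, 0.996, -0.0, 0.001]
ft_force: [-1.3, 0.2, -0.2]
grip_width: 0.0616
```

Call:
{"op": "apply_moves", "data": {
  "series": [
    [0,0,0,0,0,0,0],
    [0,0,0,0,0,0,0],
    [0,0,0,0,0,0,0],
    [0,0,0,0,0,0,0],
    [0,0,0,0,0,0,0]
  ]
}}

```text
time: 3.07
position: [0.5491, -0.021, 0.1065]
tool_rot: [0.084, 0.996, 0.0, -0.0]
ft_force: [-0.0, -0.0, -0.2]
grip_width: 0.0286
```

```bash
python3 -c "
from h import *
need((.548,-.021,.106),80.5)"
```

```text
t 3.0667 pos [ 0.5491 -0.021   0.1065] F [-0.02 -0.05 -0.21] w 0.0286
shift cm [ 0.11 -0.02  0.05] turn [-0.   -0.01 -0.18]
```

Call:
{"op": "apply_moves", "data": {
  "series": [
    [0,0,0,0,0,0,0],
    [0,0,0,0,0,0,0],
    [0,0,0,0,0,0,0],
    [0,0,0,0,0,0,0],
    [0,0,0,0,0,0,0]
  ]
}}

```text
time: 3.48
position: [0.5491, -0.0208, 0.1065]
tool_rot: [0.084, 0.996, 0.0, -0.0]
ft_force: [0.7, 0.6, -1.6]
grip_width: 0.0218
```

Call:
{"op": "apply_moves", "data": {
  "series": [
    [0,0,-0.5,0,0,0,0],
    [0,0,-2,0,0,0,0],
    [0,0,-3.5,0,0,0,0],
    [0,0,-5,0,0,0,0],
    [0,0,-6.5,0,0,0,0]
  ]
}}

```text
time: 3.9
position: [0.5486, -0.0211, 0.1722]
tool_rot: [0.084, 0.996, -0.0, -0.001]
ft_force: [-0.5, -0.3, -1.5]
grip_width: 0.0216
```

Call:
{"op": "apply_moves", "data": {
  "series": [
    [0,0,-1,0,0,0,0],
    [0,0,-2,0,0,0,0],
    [0,0,-3,0,0,0,0],
    [0,0,-3.5,0,0,0,0],
    [0,0,-3.5,0,0,0,0]
  ]
}}

```text
time: 4.32
position: [0.5497, -0.0211, 0.2077]
tool_rot: [0.084, 0.996, -0.0, 0.001]
ft_force: [0.5, 0.3, -1.5]
grip_width: 0.022
```

```bash
python3 -c "
from h import *
need((.571,-.191,.206),100);snap('scene','s2.png')"
```

```text
t 4.3167 pos [ 0.5497 -0.0211  0.2077] F [ 0.51  0.33 -1.53] w 0.022
shift cm [ -4.95 -16.39   0.19] turn [ -0.04   0.13 -19.67]
```

View pics/s2.png

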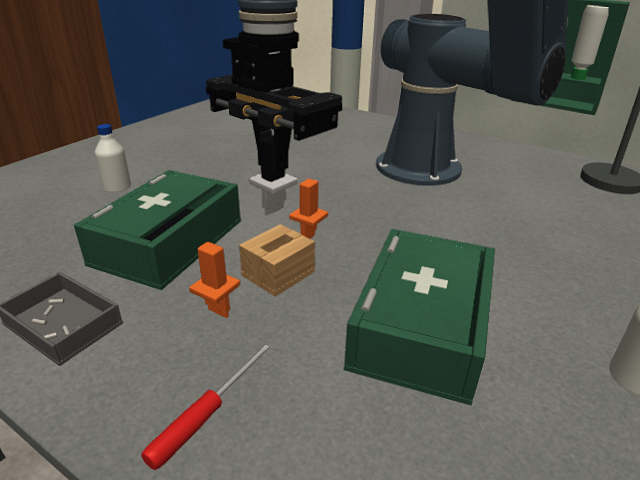

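Gauge held; shoulder at (273,181), blade at (273,203), stand empty. Moving over the wide gap (seen here at (180,215)).

Call:
{"op": "apply_moves", "data": {
  "series": [
    [-1,-3.3,0,0,0,-4,0],
    [-2,-6.6,0,0,0,-8,0],
    [-3,-9.9,0,0,0,-12,0],
    [-4,-13.2,0,0,0,-16,0],
    [-4.9,-16.4,0,0,0,-19.6,0]
  ]
}}

```text
time: 4.78
position: [0.5695, -0.1923, 0.2055]
tool_rot: [-0.088, 0.996, 0.0, -0.001]
ft_force: [0.7, 0.3, -1.7]
grip_width: 0.0217
```

Call:
{"op": "apply_moves", "data": {
  "series": [
    [0,0,1,0,0,0,0],
    [0,0,2,0,0,0,0],
    [0,0,3,0,0,0,0],
    [0,0,3,0,0,0,0],
    [0,0,3,0,0,0,0]
  ]
}}

```text
time: 5.2
position: [0.5687, -0.1889, 0.175]
tool_rot: [-0.087, 0.996, 0.001, -0.002]
ft_force: [-0.6, 0.8, -1.0]
grip_width: 0.0218
```

Run:
```python
from h import *
need((.571,-.191,.126),100)
s=snap('scene','s3.png'); t=snap('top','t3.png')
a=cv2.resize(s[120:290,70:270],(400,340),interpolation=cv2.INTER_CUBIC)
b=cv2.resize(t[150:320,420:570],(390,442),interpolation=cv2.INTER_CUBIC)
c=np.zeros((450,800,3),np.uint8); c[:340,:400]=a; c[:442,405:795]=b
cv2.imwrite('pics/c3.png',c)
```

```text
t 5.2 pos [ 0.5687 -0.1889  0.175 ] F [-0.65  0.84 -0.96] w 0.0218
shift cm [-0.2  -0.26  4.9 ] turn [ 0.16 -0.18  0.01]
```

View pics/c3.png

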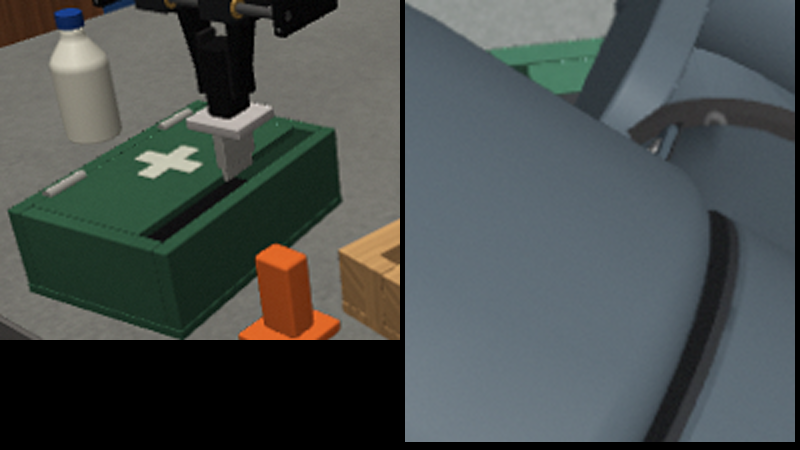

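The tip (crop (230,180), scene pixel (185,210)) hangs over the dark wide gap. The arm hides the top view. A quick numeric check of the tip and both slot edges in the scene view is next, with no new picture.

Run:
```python
from h import *
s0=cv2.imread('pics/scene0.png'); p=robot.camera_params('scene')
c=np.array([.571,-.1909]); a=np.radians(10); X=np.array([np.cos(a),np.sin(a)]);Y=np.array([-X[1],X[0]])
m=(cv2.cvtColor(s0,cv2.COLOR_BGR2HSV)[...,2]<40).astype(np.uint8); mm=np.zeros_like(m); mm[170:250,140:236]=m[170:250,140:236]
cs,_=cv2.findContours(mm,cv2.RETR_EXTERNAL,cv2.CHAIN_APPROX_NONE); k=max(cs,key=cv2.contourArea)
w=np.array([onz(p,q[0].astype(float),.08)[:2] for q in k],np.float32); print(cv2.minAreaRect(w), 'gapframe y', np.percentile((w-c)@Y,[2,50,98]).round(4),'x',np.percentile((w-c)@X,[2,98]).round(4))
s=cv2.imread('pics/s3.png')
for uv in [(185.,210.)]:
    q=onz(p,uv,.0835)[:2]-c; print('tip corner in gap frame',q@X,q@Y)
need((.571,-.191,.126),100)
```

```text
((0.5728534460067749, -0.12227516621351242), (0.22807925939559937, 0.07398605346679688), 9.663125038146973) gapframe y [0.0302 0.0499 0.1036] x [-0.0917  0.1254]
tip corner in gap frame 0.015393797439339564 0.006679638319220371
t 5.3 pos [ 0.5699 -0.1897  0.1765] F [-0.81 -0.15 -1.9 ] w 0.0218
shift cm [-0.08 -0.15  5.05] turn [ 0.02 -0.01  0.01]
```

Call:
{"op": "apply_moves", "data": {
  "series": [
    [-0.1,-0.15,0.6,0,0,0,0],
    [-0.1,-0.15,1.2,0,0,0,0],
    [-0.1,-0.15,1.8,0,0,0,0],
    [-0.1,-0.15,2,0,0,0,0],
    [-0.1,-0.15,2,0,0,0,0]
  ]
}}

```text
time: 5.72
position: [0.5705, -0.1918, 0.1555]
tool_rot: [-0.087, 0.996, 0.001, -0.001]
ft_force: [-0.5, -0.8, -1.3]
grip_width: 0.0216
```

Run:
```python
from h import *
need((.571,-.191,.127),100)
s=snap('scene','s4.png')
cv2.imwrite('pics/c4.png',cv2.resize(s[140:260,100:260],None,fx=5,fy=5,interpolation=cv2.INTER_CUBIC))
```

```text
t 5.7167 pos [ 0.5705 -0.1918  0.1555] F [-0.49 -0.81 -1.31] w 0.0216
shift cm [-0.07  0.06  2.85] turn [ 0.07 -0.09 -0.07]
```

View pics/c4.png

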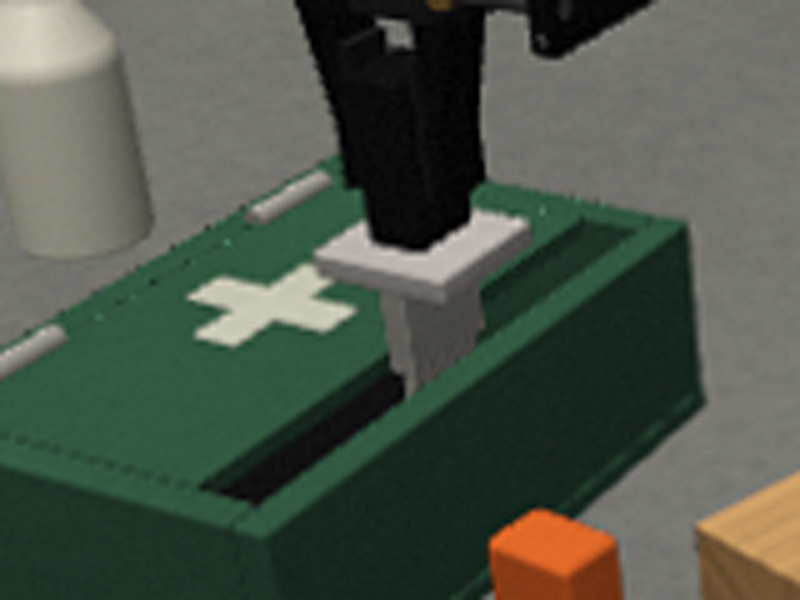

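The blade tip at crop (415,390) has gone into the gap behind the rim, with no contact force. Continuing down.

Call:
{"op": "apply_moves", "data": {
  "series": [
    [0,0,0.5,0,0,0,0],
    [0,0,1,0,0,0,0],
    [0,0,1.5,0,0,0,0],
    [0,0,2,0,0,0,0],
    [0,0,2.2,0,0,0,0]
  ]
}}

```text
time: 6.18
position: [0.5706, -0.1919, 0.1335]
tool_rot: [-0.087, 0.996, 0.0, -0.001]
ft_force: [-0.4, 0.3, -1.2]
grip_width: 0.0216
```

Call:
{"op": "apply_moves", "data": {
  "series": [
    [0,0,0.2,0,0,0,0],
    [0,0,0.3,0,0,0,0],
    [0,0,0.4,0,0,0,0],
    [0,0,0.5,0,0,0,0],
    [0,0,0.5,0,0,0,0]
  ]
}}

```text
time: 6.6
position: [0.5711, -0.1922, 0.1295]
tool_rot: [-0.087, 0.996, -0.0, 0.0]
ft_force: [-0.4, 0.0, -0.9]
grip_width: 0.0215
```

Call:
{"op": "apply_moves", "data": {
  "series": [
    [0,0,0,0,0,0,0],
    [0,0,0.1,0,0,0,0],
    [0,0,0.1,0,0,0,0],
    [0,0,0.1,0,0,0,0],
    [0,0,0.1,0,0,0,0]
  ]
}}

```text
time: 7.02
position: [0.5711, -0.1921, 0.1286]
tool_rot: [-0.087, 0.996, -0.0, 0.0]
ft_force: [0.2, -0.5, -0.9]
grip_width: 0.022
```

Call:
{"op": "apply_moves", "data": {
  "series": [
    [0,0,0.1,0,0,0,0],
    [0,0,0.1,0,0,0,0],
    [0,0,0.2,0,0,0,0],
    [0,0,0.2,0,0,0,0],
    [0,0,0.2,0,0,0,0]
  ]
}}

```text
time: 7.43
position: [0.5711, -0.1922, 0.1265]
tool_rot: [-0.087, 0.996, -0.0, 0.0]
ft_force: [0.1, -0.1, -1.5]
grip_width: 0.0217
```

Run:
```python
from h import *
need((.571,-.191,.1265),100)
s=snap('scene','s5.png')
cv2.imwrite('pics/c5.png',cv2.resize(s[140:260,100:260],None,fx=5,fy=5,interpolation=cv2.INTER_CUBIC))
```

```text
t 7.4333 pos [ 0.5711 -0.1922  0.1265] F [ 0.09 -0.1  -1.48] w 0.0217
shift cm [-0.01  0.12  0.  ] turn [-0.    0.   -0.07]
```

View pics/c5.png

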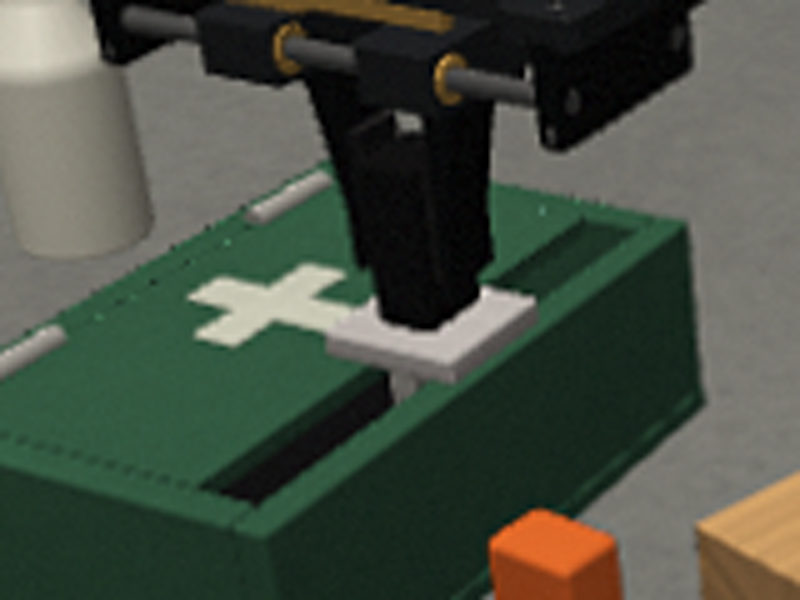

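Blade is in the gap at crop (405,385) and the shoulder is almost on the rim at (455,375). No contact force yet, so I'll lower gently until it touches.

Call:
{"op": "apply_moves", "data": {
  "series": [
    [0,0,0.05,0,0,0,0],
    [0,0,0.1,0,0,0,0],
    [0,0,0.1,0,0,0,0],
    [0,0,0.1,0,0,0,0]
  ]
}}

```text
time: 7.82
position: [0.5711, -0.1922, 0.1265]
tool_rot: [-0.087, 0.996, -0.0, 0.0]
ft_force: [-2.0, 1.4, 5.2]
grip_width: 0.0219
```

Call:
{"op": "apply_moves", "data": {
  "series": [
    [0,0,0.05,0,0,0,0],
    [0,0,0.1,0,0,0,0],
    [0,0,0.1,0,0,0,0],
    [0,0,0.1,0,0,0,0]
  ]
}}

```text
time: 8.15
position: [0.5711, -0.1922, 0.1265]
tool_rot: [-0.087, 0.996, -0.0, 0.0]
ft_force: [-3.5, 1.0, 11.5]
grip_width: 0.0215
```

Seated: TCP holds at 0.1265 while the upward force rises. I'll relax the pressing, release and retreat.

Call:
{"op": "apply_moves", "data": {
  "series": [
    [0,0,-0.15,0,0,0,0],
    [0,0,-0.15,0,0,0,0.3],
    [0,0,-0.15,0,0,0,0.5],
    [0,0,-0.15,0,0,0,0.8],
    [0,0,-0.15,0,0,0,0.8]
  ]
}}

```text
time: 8.57
position: [0.5711, -0.1921, 0.1257]
tool_rot: [-0.087, 0.996, 0.0, -0.0]
ft_force: [0.0, -0.2, 0.4]
grip_width: 0.0384
```

Call:
{"op": "apply_moves", "data": {
  "series": [
    [0,0,0,0,0,0,0.8],
    [0,0,0,0,0,0,0.8],
    [0,0,0,0,0,0,0.8],
    [0,0,0,0,0,0,0.8],
    [0,0,0,0,0,0,0.8]
  ]
}}

```text
time: 8.98
position: [0.5711, -0.1921, 0.126]
tool_rot: [-0.087, 0.996, 0.0, -0.0]
ft_force: [0.4, 0.1, 0.8]
grip_width: 0.0674
```

Call:
{"op": "apply_moves", "data": {
  "series": [
    [0,0,-1,0,0,0,0.8],
    [0,0,-3,0,0,0,0.8],
    [0,0,-5,0,0,0,0.8],
    [0,0,-7.5,0,0,0,0.8],
    [0,0,-10,0,0,0,0.8]
  ]
}}

```text
time: 9.4
position: [0.5708, -0.192, 0.2275]
tool_rot: [-0.087, 0.996, 0.0, -0.0]
ft_force: [-0.4, -0.2, 0.0]
grip_width: 0.0696
```

Call:
{"op": "apply_moves", "data": {
  "series": [
    [0,3.5,-1,0,0,0,0.8],
    [0,7,-2,0,0,0,0.8],
    [0,10.5,-2,0,0,0,0.8],
    [0,14,-2,0,0,0,0.8],
    [0,17.5,-2,0,0,0,0.8]
  ]
}}

```text
time: 9.82
position: [0.5406, -0.0184, 0.2474]
tool_rot: [-0.086, 0.996, -0.0, 0.001]
ft_force: [-0.0, 0.1, -0.1]
grip_width: 0.0698
```

Call:
{"op": "apply_moves", "data": {
  "series": [
    [0,3.5,0,0,0,0,0.8],
    [0,7,0,0,0,0,0.8],
    [0,10.5,0,0,0,0,0.8],
    [0,10.5,0,0,0,0,0.8],
    [0,10.5,0,0,0,0,0.8]
  ]
}}

```text
time: 10.23
position: [0.5224, 0.0853, 0.2469]
tool_rot: [-0.089, 0.996, -0.0, 0.0]
ft_force: [0.5, -0.5, 0.4]
grip_width: 0.0698
```

Run:
```python
from h import *
need((.571,-.191,.1265),100)
s=snap('scene','s6.png');t=snap('top','t6.png')
a=cv2.resize(s[140:280,70:250],(400,311),interpolation=cv2.INTER_CUBIC)
b=cv2.resize(t[150:320,420:570],(390,442),interpolation=cv2.INTER_CUBIC)
c=np.zeros((450,800,3),np.uint8); c[:311,:400]=a; c[:442,405:795]=b
cv2.imwrite('pics/c6.png',c)
```

```text
t 10.2333 pos [0.5224 0.0853 0.2469] F [ 0.47 -0.5   0.44] w 0.0698
shift cm [  0.1  -28.05  12.05] turn [-0.03  0.05  0.16]
```

View pics/c6.png

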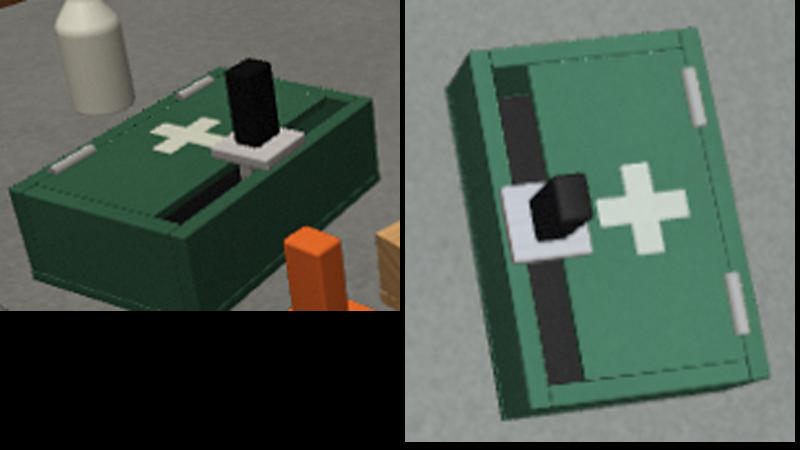

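Both views show the gauge standing in the wide gap, with its shoulder flat across door and rim (crop: left (258,148), right (547,218)). The robot is clear of everything. I'll do one numeric check and hand in.

Run:
```python
from h import *
p=robot.camera_params('top'); a=np.radians(10); X=np.array([np.cos(a),np.sin(a)]);Y=np.array([-X[1],X[0]])
w=np.array([onz(p,((x-405+.5)/2.6-.5+420,(y+.5)/2.6-.5+150),.09)[:2] for x,y in [(502,186),(578,174),(592,251),(516,263)]]).mean(0)-[.571,-.1909]
print("gap frame x,y",w@X,w@Y); print(robot.hand_in())
```

```text
gap frame x,y -0.0008982460143135337 -0.0036492360851728303
the job is handed in; nothing more can be done
None
```

I took the black-gripped gauge from its stand and slid it down into the wide gap of the right-hand cabinet (as seen from above). I held it until the shoulder seated, then let go and moved the arm clear. The job was handed in at about 10.3 s of the 32 s; no verdict came back.

- **Seating:** the TCP stopped at 0.1265 m while the upward force rose to 11.5 N. That puts the shoulder's underside at about 80 mm, level with the cabinet's top.
- **Position:** in the last top view the shoulder's centre was about 1 mm along and 4 mm across from the gap's centre, against limits of 90 and 13 mm. The TCP reading gave about 1 mm across. The roughly 3 mm difference is about what I'd expect from corners picked by eye and the calibration.
- **Upright:** both final pictures show it standing straight with nothing touching it. I judged this by eye and did not measure the angle.
- **Failed check:** my attempt to mask the slot in the scene view picked up the shaded side of the rim as well, so I did not use it. I relied on the top view's slot measurement (211 x 23 mm at z = 80 mm) and on watching the blade go in.

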